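# Make up two piston gauging kits on their carriers

### The job

Make up the two gauging kits from the stock on the plywood sheet: on the blue carrier stand the large bright piston, crown up, in the middle of the large round pad and the wide bright clamp, stud up, in the middle of the small round pad, and lay the steel setting block flat on the bright landing, its long side along the long stop, slid fully home against both stops. On the red carrier stand the small dark piston, crown up, in the middle of the large pad and the small black clamp, stud up, in the middle of the small pad. Set the pistons down, do not drop them, and leave the brass roller bearing, which belongs to neither kit, where it lies.

Things in the scene. Friction and masses are not known exactly. Their poses are not given: they have to be found in the camera images.
- carrier_blue: Blue fixed plate, 190 x 170 x 12 mm; origin centre of underside, z up. Flush grey rubber pads: large (diameter 84) centred at local x +47, y -15 mm; small (64) at x -55, y -45. In the -x, +y corner a bright landing with two 8 mm high dark stops: long one along x, inner face y = +70; end one along y, inner face x = -80. The block's centre when home on both: x -52, y +52.
- carrier_red: Red fixed plate, the same as the blue one in every size: 190 x 170 x 12 mm, origin centre of underside, z up; top face at 12 mm; large pad (diameter 84 mm) centred at local x +47, y -15 mm, small pad (64 mm) at x -55, y -45 mm. Its landing and stops (80 and 40 mm long, as on the blue) stay empty.
- piston_large: The large engine piston: bright bare aluminium, flat crown, two rings, a plain cylinder 60 mm in diameter and 56 mm tall, about 0.2 kg. It stands crown up on its skirt; origin at the centre of its underside, z up. The stock starts on a plywood sheet 6 mm thick.
- piston_small: The small engine piston: dark grey coated, slightly domed crown, two rings, a cylinder 44 mm in diameter and 48 mm tall, about 0.1 kg. It stands crown up; origin at the centre of its underside, z up.
- clamp_wide: The wide piston clamp: bright plated steel disc 52 mm in diameter and 8 mm thick, on it a hex nut 24 mm across flats up to 20 mm, and an upright threaded stud 12 mm in diameter whose top is 48 mm above the underside; about 0.2 kg. Take it by the stud. Origin at the centre of its underside, z up along the stud.
- clamp_small: The small piston clamp: black steel disc 36 mm in diameter and 8 mm thick, on it a hex nut 19 mm across flats up to 20 mm, and an upright stud 10 mm in diameter whose top is 46 mm above the underside; about 0.1 kg. Take it by the stud. Origin at the centre of its underside, z up along the stud.
- setting_block: The setting block: bright steel, 56 (local x) x 36 (local y) x 32 mm high, two small dark holes in its top, about 0.45 kg. Origin at the centre of its underside. Sliding it takes up to 6 N, more if pressed down. The stops are 8 mm high: gripped across its 36 mm width with the fingertips more than 8 mm above its underside, the fingers pass over them.
- roller_bearing: A brass-coloured roller bearing, a plain ring 32 mm in diameter with a 20 mm hole, 14 mm high, lying flat at one edge of the plywood sheet; origin at the centre of its underside. It belongs to neither kit. (A small steel socket, 22 mm across and 28 mm tall, stands near the oppopoint edge.)
Mind the look-alikes: they are no part of the job. What is shaped like the piston_small but orange or pink is not meant.

How it is judged:
By the outcome, as a careful person would: the job done as asked, in the order asked, and still so for the second after the job is handed in, with the robot touching nothing.
It also fails if it takes over 125 s, if anything falls off the work surface, if the arm or the gripper's body presses on something with over 40 N, if the wrist force passes 120 N, or if a joint passes its speed limit or range.

### The arm

A 6-joint arm with a two-finger parallel gripper is mounted at the origin on the work surface. World frame = base frame: x ahead of the robot, y to its left, z up, the work surface at z = 0. Lengths are in m, angles in rad, forces in N, time in s.
With the tool pointing down it reaches from about 0.375 to 0.9 m from the base axis. Payload 3.1 kg.
Tool frame: the origin (TCP) lies midway between the tips of the shut fingers; the grasp point (between the pads) lies robot.grip_depth behind it (robot.grip_depth is the distance from the TCP to the grasp point, in m); z points along the fingers, y is the line along which they close (so a half turn about z gives the same grasp; the last joint's range is limited). The gripper opens to 87 mm and grips with 3 to 60 N. Pads are 19 mm wide; open, the fingers measure 117 mm over their backs; the gripper's body (75 mm by 190 mm) begins 51 mm behind the grasp point.
Start: joints at [1.014, 0.527, 1.433, -0, 1.181, -0.178], TCP at [0.231, 0.581, 0.223] pointing down, gripper open.
Joint ranges: [-3.08, 3.08], [-0.75, 2.2], [0.22, 2.44], [-1.43, 4.57], [0, 2.65], [-2.85, 2.85]. Speed limits (rad/s): [2.79, 2.79, 3.14, 3.14, 3.14, 3.14].

### API

Orientations are given as a unit quaternion [x, y, z, w].
In Python, from rig import robot gives the robot as it stands.
- The arm moves only by the tool send_path, called after "Emit:" as a command line: name --argument value ..., lists and objects as JSON in quotes. Schema: {"type":"object","properties":{"steps":{"type":"object","properties":{"tx":{"type":"array","items":{"type":"number"},"minItems":1,"maxItems":20},"ty":{"type":"array","items":{"type":"number"},"minItems":1,"maxItems":20},"tz":{"type":"array","items":{"type":"number"},"minItems":1,"maxItems":20},"rz":{"type":"array","items":{"type":"number"},"minItems":1,"maxItems":20}},"additionalProperties":false,"required":["tx","ty","tz","rz"]},"aperture":{"type":"number"},"clamp_n":{"type":"number"},"only":{"type":"string"},"quiet":{"type":"boolean"},"lines":{"type":"string"}},"required":["steps"],"additionalProperties":false}. steps is an object with one list for each field, all of the same length, 1 to 20, a row being the entries at one place: tx, ty, tz (the shift in m), rz (a turn about the tool's z in rad); each row shifts and turns the commanded pose from where the row before left it, along the tool's axes as they then stand; what a row does not reach is not made up. A row lasts 1/12 s, in which the tool goes at most 0.0417 m and 0.125 rad, less where a joint would pass 70% of its speed; a pose out of reach is approached as far as the arm can. aperture is the finger opening in m, set as the call begins (left out keeps the last). The fingers move at their own pace and stop on an object; clamp_n is the grip in N (left out, the last holds). Time passes only in rows, so rows that do not move let the fingers close. The tool returns the time, the measured TCP pose, the force, the opening and the grip force at its end. only (a regular expression) keeps the lines of the reply that match it, lines (a string "A,B") keeps lines A to B, and quiet returns only ok. Input that does not fit is refused with a message, and nothing moves.
- robot.get_obs(): the state, without advancing time (a new reading comes with each control period).
- robot.camera(name): name is "side" or "top" or "wrist"; returns a dict with "img" (400x640x3 uint8, red, green, blue), "fx", "fy", "cx", "cy" (pixels), "xyz" and "attitude" of the camera in the world. Camera axes: x right, y down, z forward; pixel columns grow to the right and rows downward; lengths in m; the calibration is good to about 2 mm. A picture is of the moment at which its call begins. There is no depth.
- robot.hand_in(): hands the job in; it is judged then, once.
The state is a dict: "time": time; "q": joint angles; "joint_velocities": joint speeds; "joint_torque": joint torques, N m; "position": TCP position; "tool_rot": TCP orientation; "ft_force": force on the tool from outside, world axes, zero at the start; "moment": the same for the moment, N m; "grip_width": finger opening in m; "grip_force": force on a finger pad.
Only numpy, scipy, OpenCV 4.12 (cv2) and the standard library are available. Lean on these libraries where they do the work, as an engineer would, in place of code of your own. Each camera call takes 0.05 s, during which the arm holds its last target. There are 200 camera calls.

## Working session

There is one attempt and no reset: what is moved stays moved. The work goes in short steps, Python scripts to look and compute and a tool call to move; the robot and the scene stay as the last step left them, time stands still between calls to the robot, and variables do not carry over. Pictures are saved under pics/ and viewed, at most 14 in all, crops included, and the job is handed in when it is done.

```bash
mkdir -p pics; ls; python3 - <<'E'
from rig import robot
import cv2
print(robot.grip_depth, robot.get_obs())
for n in("top","side"):
    c=robot.camera(n); cv2.imwrite(f"pics/{n}0.png",c["img"][:,:,::-1])
    print({k:v for k,v in c.items() if k!="img"})
E
```

```text
pics
0.0187 {'time': 0.0, 'q': array([ 1.01445325e+00,  5.28465803e-01,  1.43387226e+00,  1.02923081e-06,
        1.18138292e+00, -1.78491627e-01]), 'joint_velocities': array([-0.00111294,  0.0011846 , -0.00026163, -0.0007397 , -0.00305687,
       -0.00042616]), 'joint_torque': array([-1.07447573e-03, -4.40042889e+01, -1.76591277e+01,  6.32334058e-02,
        5.83100086e-02, -1.60717468e-04]), 'position': array([0.23016249, 0.58030966, 0.2215814 ]), 'tool_rot': array([ 1.87803929e-01,  9.82205962e-01, -9.92967928e-04, -3.82698254e-04]), 'ft_force': array([ 0.25783464, -0.26520909,  0.14939029]), 'moment': array([ 0.01615113, -0.02413218,  0.01174275]), 'grip_force': 0.0, 'grip_width': 0.08714231590574774}
{'fx': 471.52874260568467, 'fy': 471.52874260568467, 'cx': 323.3126049762235, 'cy': 193.87558720971836, 'xyz': array([0.42502278, 0.00426314, 1.15789565]), 'attitude': array([ 0.71194813, -0.70145123,  0.02781468, -0.01795476])}
{'fx': 435.33420909706143, 'fy': 435.33420909706143, 'cx': 310.25600274171524, 'cy': 198.45692014547905, 'xyz': array([ 0.28453579, -0.50061911,  0.65631629]), 'attitude': array([ 0.91833168, -0.18498658,  0.07508271, -0.34177403])}
```

View pics/top0.png

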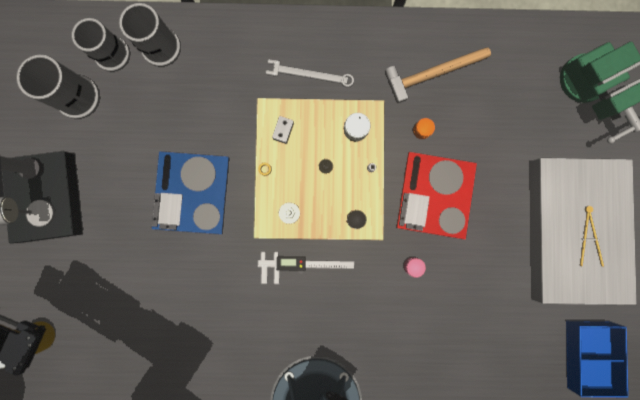

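View pics/side0.png

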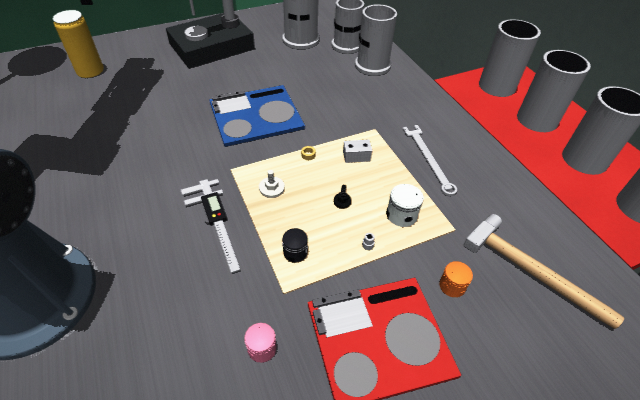

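The top view shows these, at (column, row):
- **Stock:** large bright piston (357,126), small dark piston (357,219), wide clamp (289,212), small black clamp (326,166), block (284,130).
- **Leave alone:** bearing (265,169), socket (372,168).
- **Carriers:** blue (190,193), red (437,195).
- **Look-alikes for the small piston:** orange (425,128) and pink (416,268). The dark one at (357,219) is the one to take. The small black clamp (326,166) is also dark, but it has a stud.

```bash
cat > h.py <<'E'
import numpy as np, cv2
from scipy.spatial.transform import Rotation as R
from rig import robot
def unproj(c,uv,z):
    uv=np.atleast_2d(np.asarray(uv,float))
    d=np.c_[(uv[:,0]-c["cx"])/c["fx"],(uv[:,1]-c["cy"])/c["fy"],np.ones(len(uv))]
    d=R.from_quat(c["attitude"]).apply(d); o=np.asarray(c["xyz"])
    return (o+d*((z-o[2])/d[:,2])[:,None])[:,:2]
def proj(c,P):
    p=R.from_quat(c["attitude"]).inv().apply(np.atleast_2d(P)-c["xyz"])
    return np.c_[c["fx"]*p[:,0]/p[:,2]+c["cx"],c["fy"]*p[:,1]/p[:,2]+c["cy"]]
def rect(c,z,xc,yc,hx,hy,s):
    """map-like picture of plane z, s px/m; up=+x, left=+y"""
    W,H=int(2*hy*s),int(2*hx*s)
    w=np.array([[xc+hx,yc+hy,z],[xc+hx,yc-hy,z],[xc-hx,yc-hy,z],[xc-hx,yc+hy,z]])
    M=cv2.getPerspectiveTransform(proj(c,w).astype(np.float32),np.float32([[0,0],[W,0],[W,H],[0,H]]))
    return cv2.warpPerspective(c["img"][:,:,::-1],M,(W,H),flags=cv2.INTER_CUBIC)
def px2w(uv,xc,yc,hx,hy,s): return xc+hx-uv[1]/s, yc+hy-uv[0]/s
E
python3 - <<'E'
from h import *
c=robot.camera("top")
im=c["img"][:,:,::-1].astype(int); b,g,r=im[...,0],im[...,1],im[...,2]
for n,m,roi in(("blue",(b>r+40)&(b>g+25),(140,240,140,245)),("red",(r>b+70)&(r>g+70),(390,480,145,245))):
    k=np.zeros(m.shape,np.uint8);x0,x1,y0,y1=roi;k[y0:y1,x0:x1]=m[y0:y1,x0:x1]
    p=unproj(c,np.argwhere(k)[:,::-1],.012)
    rc=cv2.minAreaRect((p*1000).astype(np.float32)); print(n,rc,cv2.boxPoints(rc).tolist())
for n,uv,z in(("pl",(357,126),.05),("cw",(289,212),.03),("cs",(326,166),.02),("ps",(357,219),.04),("blk",(284,130),.03)): print(n,unproj(c,uv,z))
I=rect(c,.012,.46,.02,.2,.39,1000); cv2.imwrite("pics/rect0.png",I)
E
```

```text
blue ((498.73724365234375, 312.62908935546875), (168.79693603515625, 189.05181884765625), 86.53684997558594) [[399.2857360839844, 234.09474182128906], [587.9923095703125, 222.6747589111328], [598.188720703125, 391.1634521484375], [409.482177734375, 402.58343505859375]]
red ((501.14599609375, -288.3148193359375), (169.67245483398438, 189.66693115234375), 81.38623809814453) [[394.676025390625, -357.9906311035156], [582.20361328125, -386.3976135253906], [607.615966796875, -218.63900756835938], [420.08837890625, -190.23202514648438]]
pl [[ 0.6600159  -0.08850241]]
cw [[0.4536267  0.07039396]]
cs [[ 0.56683    -0.01663068]]
ps [[ 0.4391681  -0.09151754]]
blk [[0.65140914 0.086237  ]]
```

View pics/rect0.png

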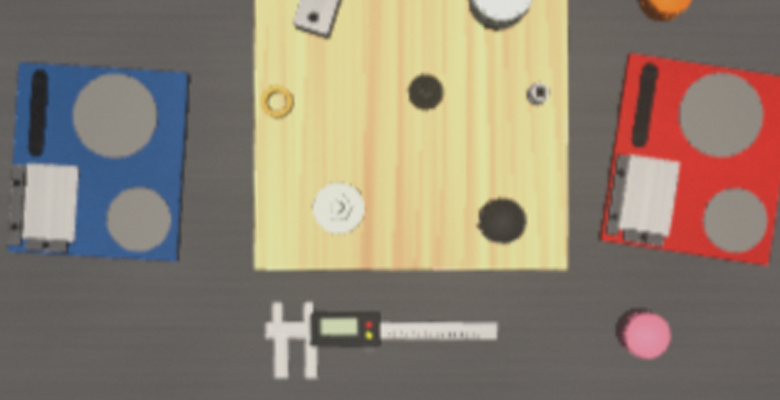

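The carriers measure 168.8 x 189.1 mm and 169.7 x 189.7 mm, which matches 170 x 190. Blue is centred at (0.4987, 0.3126), yaw -3.5°, and red at (0.5011, -0.2883), yaw -8.6°. In the rectified view the blue large pad is at (115,115), which is (0.545, 0.295) and agrees with the plan. I'll turn the tool square and look at the blue carrier on the way.

```bash
cat >> h.py <<'E'
def go(x,y,z,ydeg=None):
    """print what takes the TCP to x,y,z; ydeg = wanted world angle of tool y"""
    o=robot.get_obs(); r=R.from_quat(o["tool_rot"]); Y=r.apply([0,1,0]); a=np.degrees(np.arctan2(Y[1],Y[0]))
    t=0 if ydeg is None else -np.radians((ydeg-a+180)%360-180)
    r2=r*R.from_euler("z",t)
    print("t",round(o["time"],2),"tcp",o["position"].round(4),"yang",a.round(2),"turn",round(t,4),"then d",r2.inv().apply(np.array([x,y,z])-o["position"]).round(4))
E
```

Emit:
send_path --steps '{"tx": [0,0,0,0,-0.0225,-0.0225,-0.0225,-0.0225,-0.0225,-0.0225,-0.0225,-0.0225,-0.0225,-0.0225,-0.0225,-0.0225,0],"ty": [0,0,0,0,-0.0225,-0.0225,-0.0225,-0.0225,-0.0225,-0.0225,-0.0225,-0.0225,-0.0225,-0.0225,-0.0225,-0.0225,0],"tz": [0,0,0,0,-0.0025,-0.0025,-0.0025,-0.0025,-0.0025,-0.0025,-0.0025,-0.0025,-0.0025,-0.0025,-0.0025,-0.0025,0],"rz": [-0.095,-0.095,-0.095,-0.094,0,0,0,0,0,0,0,0,0,0,0,0,0]}' --aperture 0.087 --clamp_n 30

```text
time: 1.57
position: [0.5057, 0.3074, 0.2529]
tool_rot: [0.002, 1.0, -0.001, 0.002]
ft_force: [0.2, -0.4, -0.1]
grip_width: 0.0867
grip_force: 0.0
```

```bash
python3 - <<'E'
from h import *
c=robot.camera("wrist"); print(c["xyz"],c["attitude"],c["fx"]); cv2.imwrite("pics/wb.png",c["img"][:,:,::-1])
go(.66,-.0885,.2,90)
E
```

```text
[0.43026893 0.30913072 0.41413833] [0.70159792 0.69878248 0.09776658 0.09952442] 338.7852259261961
t 1.62 tcp [0.5032 0.3091 0.2525] yang 89.8 turn -0.0034 then d [-0.1568 -0.3976  0.0527]
```

View pics/wb.png

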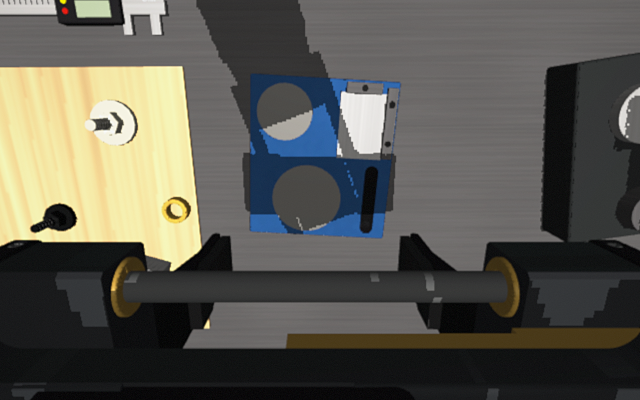

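The wrist view shows the whole blue carrier, with corners about (251,73), (400,82), (383,238) and (250,233). I'll check its pose numerically from here.

```bash
cat >> h.py <<'E'
def plate(c,col,cen,rad=.15):
    hsv=cv2.cvtColor(c["img"],cv2.COLOR_RGB2HSV); h=hsv[...,0].astype(int)
    m=((abs(h-110)<14) if col=="blue" else ((h<6)|(h>174)))&(hsv[...,1]>130)&(hsv[...,2]>30)
    p=unproj(c,np.argwhere(m)[:,::-1],.012); p=p[np.linalg.norm(p-cen,axis=1)<rad]
    rc=cv2.minAreaRect((p*1000).astype(np.float32)); return rc
E
python3 - <<'E'
from h import *
print(plate(robot.camera("wrist"),"blue",[.4987,.3126]),plate(robot.camera("top"),"blue",[.4987,.3126]))
go(.66-.05,-.0885,.2,90)
E
```

```text
((497.1944274902344, 314.57745361328125), (168.36483764648438, 187.9691162109375), 86.58985900878906) ((498.3977966308594, 312.77899169921875), (167.38111877441406, 186.17587280273438), 86.38778686523438)
t 1.72 tcp [0.5003 0.3111 0.2521] yang 90.01 turn 0.0001 then d [-0.1098 -0.3996  0.0519]
```

Emit:
send_path --steps '{"tx": [-0.0123,-0.0123,-0.0123,-0.0123,-0.0123,-0.0123,-0.0123,-0.0123,-0.0123,-0.0123,-0.0123,-0.0123,-0.0123,0,0,0],"ty": [-0.0307,-0.0307,-0.0307,-0.0307,-0.0307,-0.0307,-0.0307,-0.0307,-0.0307,-0.0307,-0.0307,-0.0307,-0.0307,0,0,0],"tz": [0.004,0.004,0.004,0.004,0.004,0.004,0.004,0.004,0.004,0.004,0.004,0.004,0.004,0,0,0],"rz": [0,0,0,0,0,0,0,0,0,0,0,0,0,0,0,0]}'

```text
time: 3.05
position: [0.6604, -0.0857, 0.2]
tool_rot: [-0.001, 1.0, 0.001, -0.001]
ft_force: [0.5, 0.4, 0.5]
grip_width: 0.087
grip_force: 0.0
```

```bash
python3 - <<'E'
from h import *
c=robot.camera("wrist"); np.savez("w1.npz",**c); 
a=cv2.resize(c["img"][:,:,::-1],(640,400)); t=robot.camera("top"); np.savez("t1.npz",**t); cv2.imwrite("pics/w1.png",a)
go(.66,-.0885,.025,90)
E
```

```text
t 3.15 tcp [ 0.6605 -0.0853  0.2006] yang 90.2 turn 0.0035 then d [ 0.0004 -0.0033  0.1756]
```

View pics/w1.png

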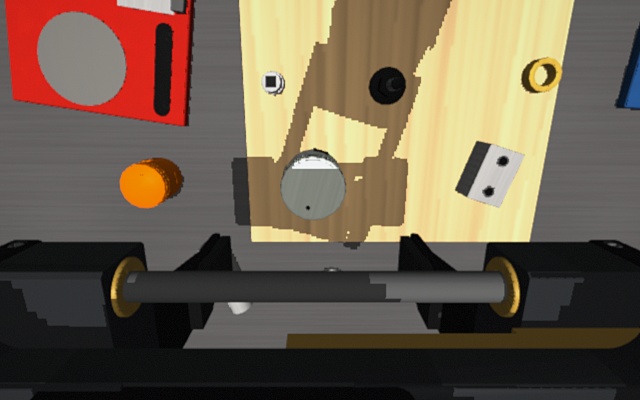

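The crown of the large bright piston is a circle about 33 px in radius at (313,186). The look-alike orange is at (150,184), and the block is at (490,173).

```bash
python3 - <<'E'
from h import *
c=dict(np.load("w1.npz")); t=dict(np.load("t1.npz"))
print("crown",unproj(c,[[312.8,186],[280,186],[345.5,186],[313,220]],.062))
print("tcp px at crown height",proj(c,[[.6605,-.0853,.062]]))
print("cs",unproj(c,[386,87],.014),"bearing",unproj(c,[543,74],.02))
I=rect(t,.062,.66,-.0885,.06,.06,3000); J=rect(c,.062,.66,-.0885,.06,.06,3000); cv2.imwrite("pics/pl.png",np.hstack([I,J]))
go(.66,-.0885,.025,90)
E
```

```text
crown [[ 0.65686736 -0.08629093]
 [ 0.65691905 -0.11608211]
 [ 0.65681582 -0.0565847 ]
 [ 0.68948563 -0.08609192]]
tcp px at crown height [[313.88594428 189.88441852]]
cs [[ 0.56899992 -0.01518236]] bearing [[0.55727397 0.1319794 ]]
t 3.15 tcp [ 0.6605 -0.0853  0.2006] yang 90.2 turn 0.0035 then d [ 0.0004 -0.0033  0.1756]
```

View pics/pl.png

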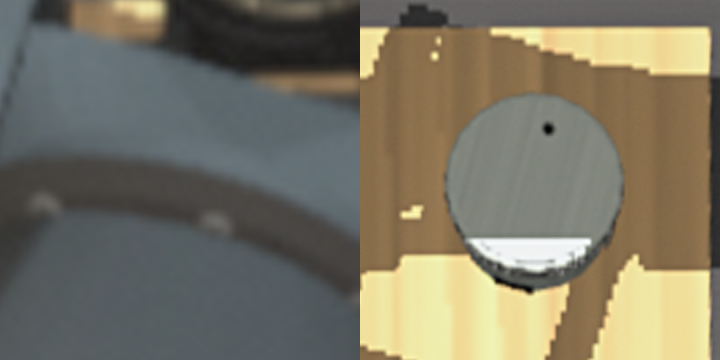

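The rectified crown is 59 mm across (expected 60), centred at (0.659, -0.0867). Next I descend and grip.

Emit:
send_path --steps '{"tx": [0.0015,0,0,0,0,0,0,0,0],"ty": [-0.0014,0,0,0,0,0,0,0,0],"tz": [0.03,0.03,0.03,0.03,0.03,0.02,0.01,0,0],"rz": [0,0,0,0,0,0,0,0,0]}' --aperture 0.087 --clamp_n 25

```text
time: 3.9
position: [0.66, -0.0882, 0.021]
tool_rot: [-0.001, 1.0, -0.0, 0.0]
ft_force: [0.6, -1.2, -0.3]
grip_width: 0.0871
grip_force: 0.0
```

Emit:
send_path --steps '{"tx": [0,0,0,0,0],"ty": [0,0,0,0,0],"tz": [0,0,0,0,0],"rz": [0,0,0,0,0]}' --aperture 0.05 --clamp_n 25

```text
time: 4.32
position: [0.6601, -0.0892, 0.0214]
tool_rot: [-0.001, 1.0, -0.0, 0.001]
ft_force: [-0.1, 0.9, 0.9]
grip_width: 0.0614
grip_force: 0.4
```

```bash
python3 - <<'E'
from h import *
go(.66,-.0885,.1,86.55)
E
```

```text
t 4.32 tcp [ 0.6601 -0.0892  0.0214] yang 90.06 turn 0.0612 then d [ 0.0001  0.0007 -0.0786]
```

Emit:
send_path --steps '{"tx": [0,0,0,0,0,0],"ty": [0,0,0,0,0,0],"tz": [0,0,-0.02,-0.03,-0.03,-0.02],"rz": [0,0,0,0,0,0]}'

```text
time: 4.82
position: [0.6603, -0.0894, 0.1225]
tool_rot: [-0.001, 1.0, -0.0, 0.001]
ft_force: [-0.5, -0.6, -1.1]
grip_width: 0.0587
grip_force: 25.0
```

Emit:
send_path --steps '{"tx": [0.009,0.009,0.009,0.009,0.009,0.009,0.009,0.009,0.009,0.009,0.009,0.009,0.009,0,0,0,0,0],"ty": [0.0296,0.0296,0.0296,0.0296,0.0296,0.0296,0.0296,0.0296,0.0296,0.0296,0.0296,0.0296,0.0296,0,0,0,0,0],"tz": [0,0,0,0,0,0,0,0,0,0,0,0,0,0,0,0,0,0],"rz": [0,0,0,0,0,0,0,0,0,0,0,0,0,0,0,0,0,0]}'

```text
time: 6.32
position: [0.5427, 0.2943, 0.1204]
tool_rot: [0.0, 1.0, -0.0, -0.0]
ft_force: [1.1, 0.2, -1.8]
grip_width: 0.059
grip_force: 25.0
```

```bash
python3 - <<'E'
from h import *
go(.545,.2959,.03)
c=robot.camera("wrist"); np.savez("w2.npz",**c); cv2.imwrite("pics/w2.png",c["img"][:,:,::-1])
print(plate(c,"blue",[.498,.3137]))
go(.545,.2959,.03)
E
```

```text
t 6.32 tcp [0.5427 0.2943 0.1204] yang 89.97 turn 0 then d [-0.0023  0.0016  0.0904]
((497.27752685546875, 314.61383056640625), (167.9037322998047, 187.60110473632812), 86.54312133789062)
t 6.37 tcp [0.5427 0.2943 0.1204] yang 89.96 turn 0 then d [-0.0023  0.0016  0.0904]
```

View pics/w2.png

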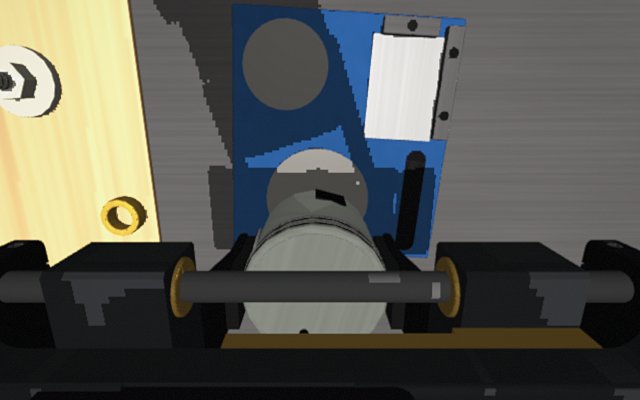

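The piston is held upright over the large pad at (317,190). The plate pose is confirmed.

Emit:
send_path --steps '{"tx": [-0.0023,0,0,0,0,0,0,0,0],"ty": [0.0016,0,0,0,0,0,0,0,0],"tz": [0.02,0.025,0.025,0.013,0.006,0.0015,0,0,0],"rz": [0,0,0,0,0,0,0,0,0]}'

```text
time: 7.12
position: [0.5456, 0.2975, 0.0315]
tool_rot: [-0.001, 1.0, 0.0, 0.001]
ft_force: [-0.1, 0.6, -1.8]
grip_width: 0.059
grip_force: 25.0
```

Emit:
send_path --steps '{"tx": [0,0,0,0,0],"ty": [0,0,0,0,0],"tz": [0.0005,0.0005,0.0005,0,0],"rz": [0,0,0,0,0]}'

```text
time: 7.53
position: [0.5445, 0.2972, 0.0286]
tool_rot: [-0.001, 1.0, 0.0, 0.0]
ft_force: [0.3, 0.0, -2.8]
grip_width: 0.0592
grip_force: 25.0
```

Emit:
send_path --steps '{"tx": [0,0,0,0],"ty": [-0.0008,0,0,0],"tz": [0.0005,0.0005,0,0],"rz": [0,0,0,0]}'

```text
time: 7.87
position: [0.5445, 0.2963, 0.0274]
tool_rot: [-0.001, 1.0, -0.0, -0.0]
ft_force: [0.2, -0.2, -1.4]
grip_width: 0.0585
grip_force: 25.0
```

Emit:
send_path --steps '{"tx": [0,0,0,0],"ty": [0,0,0,0],"tz": [0.0005,0.0005,0,0],"rz": [0,0,0,0]}'

```text
time: 8.2
position: [0.5446, 0.2964, 0.0273]
tool_rot: [-0.001, 1.0, -0.0, 0.0]
ft_force: [-1.7, -1.7, 5.8]
grip_width: 0.0589
grip_force: 25.0
```

Contact at 5.8 N, so I release and go up.

Emit:
send_path --steps '{"tx": [0,0,0,0],"ty": [0,0,0,0],"tz": [0,0,0,0],"rz": [0,0,0,0]}' --aperture 0.085

```text
time: 8.53
position: [0.5447, 0.2964, 0.0263]
tool_rot: [-0.001, 1.0, 0.0, 0.0]
ft_force: [-0.2, 0.2, -0.2]
grip_width: 0.078
grip_force: 0.0
```

Emit:
send_path --steps '{"tx": [0,0,0,0,0,0,0,0],"ty": [0,0,0,0,0,0,0,0],"tz": [-0.02,-0.03,-0.035,-0.035,-0.035,-0.035,0,0],"rz": [0,0,0,0,0,0,0,0]}'

```text
time: 9.2
position: [0.5461, 0.297, 0.2192]
tool_rot: [-0.001, 1.0, 0.001, 0.003]
ft_force: [-0.2, 0.2, 0.2]
grip_width: 0.085
grip_force: 0.0
```

```bash
python3 - <<'E'
from h import *
go(.4536,.0704,.2,90)
c=robot.camera("wrist"); np.savez("w3.npz",**c)
rc=plate(c,"blue",[.498,.3137]); print(rc)
I=rect(c,.012,.5,.31,.1,.1,1900);J=rect(c,.068,.5,.31,.1,.1,1900); cv2.imwrite("pics/w3.png",np.hstack([I,J]))
E
```

```text
t 9.2 tcp [0.5461 0.297  0.2192] yang 90.08 turn 0.0013 then d [ 0.0926 -0.2266  0.0182]
((497.42523193359375, 314.62158203125), (168.17770385742188, 187.8643035888672), 86.56306457519531)
```

View pics/w3.png

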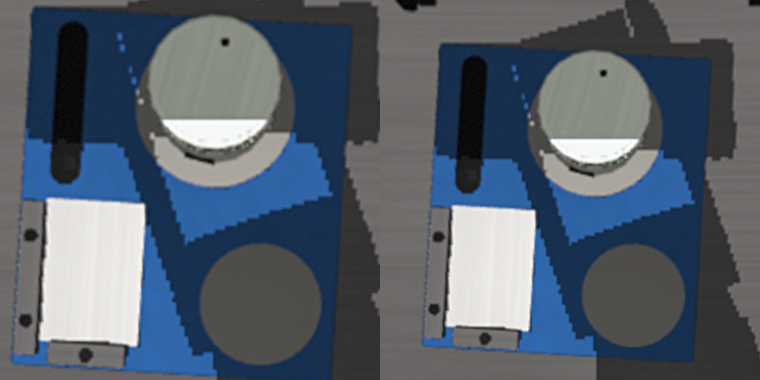

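The crown sits at (0.5434, 0.2971) and the pad centre at (0.5433, 0.2968), so the piston is centred to 0.3 mm. The small pad at (260,304) in the left pane is (0.440, 0.273). Next is the wide clamp.

Emit:
send_path --steps '{"tx": [0.0116,0.0116,0.0116,0.0116,0.0116,0.0116,0.0116,0.0116,0,0,0,0],"ty": [-0.0283,-0.0283,-0.0283,-0.0283,-0.0283,-0.0283,-0.0283,-0.0283,0,0,0,0],"tz": [0.0025,0.0025,0.0025,0.0025,0.0025,0.0025,0.0025,0.0025,0,0,0,0],"rz": [0,0,0,0,0,0,0,0,0,0,0,0]}' --aperture 0.05

```text
time: 10.25
position: [0.4522, 0.0707, 0.196]
tool_rot: [-0.001, 1.0, 0.0, -0.0]
ft_force: [1.2, 0.2, 0.0]
grip_width: 0.0503
grip_force: 0.0
```

```bash
python3 - <<'E'
from h import *
c=robot.camera("wrist"); np.savez("w4.npz",**c)
I=rect(c,.014,.4536,.0704,.04,.04,5000);J=rect(c,.054,.4536,.0704,.04,.04,5000); cv2.imwrite("pics/w4.png",np.hstack([I,J])[:,:])
go(.4536,.0704,.034,90)
E
```

```text
t 10.3 tcp [0.4523 0.0708 0.1961] yang 90.15 turn 0.0026 then d [-0.0013 -0.0004  0.1621]
```

View pics/w4.png

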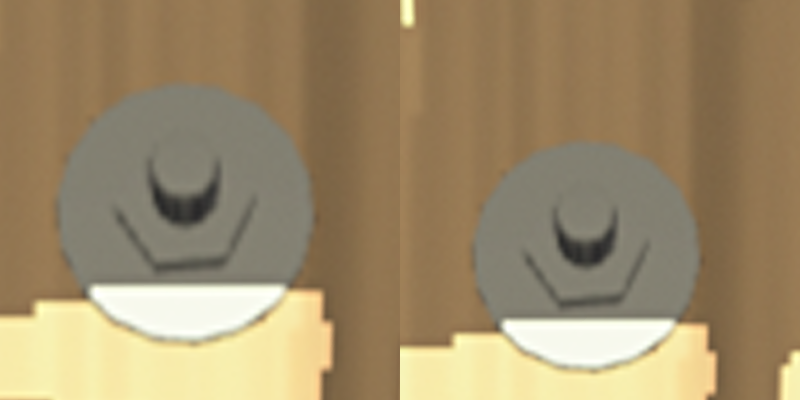

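The disc measures 51 mm across, centred at (0.451, 0.0734). The stud top agrees at (0.450, 0.0734). Now I descend and grip the stud above the nut.

Emit:
send_path --steps '{"tx": [0.0013,0,0,0,0,0,0,0,0,0],"ty": [0.0026,0,0,0,0,0,0,0,0,0],"tz": [0.03,0.035,0.035,0.035,0.02,0.01,0.001,0,0,0],"rz": [0,0,0,0,0,0,0,0,0,0]}' --aperture 0.05

```text
time: 11.13
position: [0.4517, 0.0728, 0.0315]
tool_rot: [-0.001, 1.0, -0.0, 0.001]
ft_force: [-0.7, -0.4, -0.3]
grip_width: 0.0501
grip_force: 0.0
```

Emit:
send_path --steps '{"tx": [0,0,0,0,0,0],"ty": [0,0,0,0,0,0],"tz": [0,0,0,0,0,0],"rz": [0,0,0,0,0,0]}' --aperture 0.005 --clamp_n 30

```text
time: 11.63
position: [0.4508, 0.0724, 0.0307]
tool_rot: [-0.001, 1.0, -0.0, 0.0]
ft_force: [-0.4, 0.1, -0.2]
grip_width: 0.018
grip_force: 0.0
```

Emit:
send_path --steps '{"tx": [0,0,0,0,0,0,0.0016,0.0016,0.0016,0.0016,0.0016,0.0016,0.0016,0,0,0,0],"ty": [0,0,0,0,0,0,0.0287,0.0287,0.0287,0.0287,0.0287,0.0287,0.0287,0,0,0,0],"tz": [0,0,0,-0.02,-0.03,-0.02,0,0,0,0,0,0,0,0,0,0,0],"rz": [0,0,0,0,0,0,0,0,0,0,0,0,0,0,0,0,0]}'

```text
time: 13.05
position: [0.4388, 0.2723, 0.1002]
tool_rot: [-0.0, 1.0, -0.0, -0.001]
ft_force: [0.1, -0.6, -1.0]
grip_width: 0.0114
grip_force: 30.0
```

```bash
python3 - <<'E'
from h import *
go(.440,.273,.0375)
c=robot.camera("wrist"); np.savez("w5.npz",**c); cv2.imwrite("pics/w5.png",c["img"][:,:,::-1])
go(.440,.273,.0375)
E
```

```text
t 13.05 tcp [0.4388 0.2723 0.1002] yang 90.02 turn 0 then d [-0.0013  0.0007  0.0627]
t 13.1 tcp [0.439  0.2722 0.1003] yang 89.99 turn 0 then d [-0.0011  0.0009  0.0628]
```

View pics/w5.png

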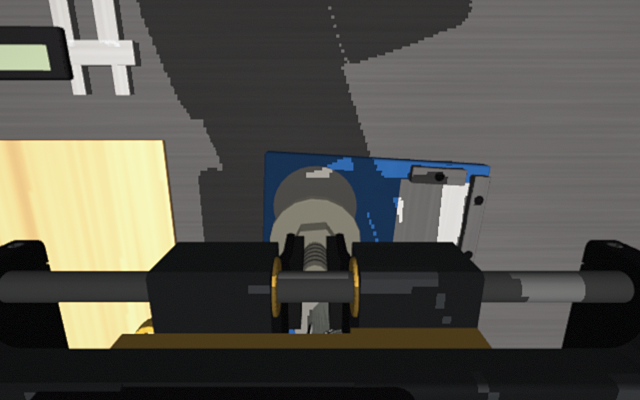

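The clamp hangs by its stud at (315,225), over the small pad at (316,195). Next I lower it.

Emit:
send_path --steps '{"tx": [-0.0011,0,0,0,0,0,0],"ty": [0.0009,0,0,0,0,0,0],"tz": [0.02,0.025,0.012,0.004,0,0,0],"rz": [0,0,0,0,0,0,0]}'

```text
time: 13.68
position: [0.4412, 0.2742, 0.0404]
tool_rot: [-0.0, 1.0, 0.0, 0.001]
ft_force: [0.5, 0.5, -0.8]
grip_width: 0.0108
grip_force: 30.0
```

Emit:
send_path --steps '{"tx": [0,0,0,0,0],"ty": [0,0,0,0,0],"tz": [0.0005,0.0005,0.0005,0,0],"rz": [0,0,0,0,0]}'

```text
time: 14.1
position: [0.4404, 0.2744, 0.0383]
tool_rot: [-0.001, 1.0, 0.0, 0.0]
ft_force: [-0.1, -0.1, -1.6]
grip_width: 0.0111
grip_force: 30.0
```

Emit:
send_path --steps '{"tx": [0,0,0,0],"ty": [0,0,0,0],"tz": [0.0005,0.0005,0,0],"rz": [0,0,0,0]}'

```text
time: 14.43
position: [0.4403, 0.2743, 0.037]
tool_rot: [-0.001, 1.0, -0.0, -0.0]
ft_force: [1.0, 0.2, -2.1]
grip_width: 0.0109
grip_force: 30.0
```

Emit:
send_path --steps '{"tx": [0,0,0,0,0],"ty": [-0.001,0,0,0,0],"tz": [0,0.0005,0.0005,0,0],"rz": [0,0,0,0,0]}'

```text
time: 14.85
position: [0.4404, 0.2732, 0.0366]
tool_rot: [-0.001, 1.0, -0.0, 0.0]
ft_force: [-0.6, -1.8, 4.8]
grip_width: 0.011
grip_force: 30.0
```

Emit:
send_path --steps '{"tx": [0,0,0],"ty": [0,0,0],"tz": [0.0005,0,0],"rz": [0,0,0]}'

```text
time: 15.1
position: [0.4404, 0.2732, 0.0365]
tool_rot: [-0.001, 1.0, -0.0, 0.0]
ft_force: [-1.6, -2.3, 9.2]
grip_width: 0.011
grip_force: 30.0
```

Firm contact. I release, rise and move over to the block, with a check picture from above the carrier on the way.

Emit:
send_path --steps '{"tx": [0,0,0,0,0,0,0,0,0,0,0],"ty": [0,0,0,0,0,0,0,0,0,0,0],"tz": [0,0,0,0,-0.02,-0.03,-0.04,-0.04,-0.04,0,0],"rz": [0,0,0,0,0,0,0,0,0,0,0]}' --aperture 0.05

```text
time: 16.02
position: [0.442, 0.2739, 0.2079]
tool_rot: [-0.001, 1.0, 0.001, 0.003]
ft_force: [0.6, 0.2, -1.3]
grip_width: 0.0499
grip_force: 0.0
```

```bash
python3 - <<'E'
from h import *
c=robot.camera("wrist"); np.savez("w6.npz",**c)
E
```

Emit:
send_path --steps '{"tx": [-0.021,-0.021,-0.021,-0.021,-0.021,-0.021,-0.021,-0.021,-0.021,-0.021,0,0,0,0],"ty": [-0.0187,-0.0187,-0.0187,-0.0187,-0.0187,-0.0187,-0.0187,-0.0187,-0.0187,-0.0187,0,0,0,0],"tz": [0,0,0,0,0,0,0,0,0,0,0,0,0,0],"rz": [0,0,0,0,0,0,0,0,0,0,0,0,0,0]}' --aperture 0.07

```text
time: 17.23
position: [0.6487, 0.0874, 0.2039]
tool_rot: [-0.001, 1.0, 0.0, -0.002]
ft_force: [1.3, 0.3, -0.4]
grip_width: 0.0698
grip_force: 0.0
```

```bash
python3 - <<'E'
from h import *
c=dict(np.load("w6.npz")); I=rect(c,.020,.44,.273,.04,.04,5000)
d=robot.camera("wrist"); np.savez("w7.npz",**d)
J=rect(d,.038,.65,.086,.04,.04,5000); cv2.imwrite("pics/w67.png",np.hstack([I,J]))
go(.65,.086,.05)
E
```

```text
t 17.28 tcp [0.649  0.0876 0.2045] yang 90.14 turn 0 then d [-0.0014 -0.0016  0.1545]
```

View pics/w67.png

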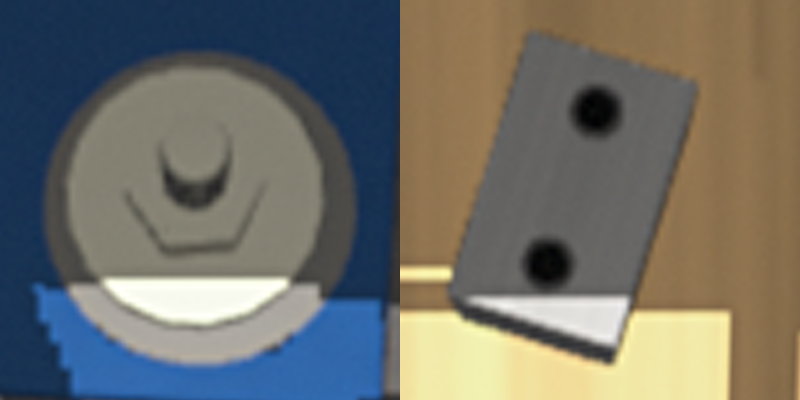

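The wide clamp is at (0.4408, 0.2741), about 1 mm from the pad centre. The block's corners in the right pane are (530,30), (698,85), (615,348) and (452,293), giving 55 x 35 mm (expected 56 x 36), centre (0.6522, 0.0913), yaw -17.7°.

Emit:
send_path --steps '{"tx": [0,0,0,0,0],"ty": [0,0,0,0,0],"tz": [0,0,0,0,0],"rz": [0.104,0.104,0.103,0,0]}'

```text
time: 17.7
position: [0.6499, 0.0874, 0.2056]
tool_rot: [0.152, 0.988, -0.0, -0.0]
ft_force: [0.3, 0.3, -0.4]
grip_width: 0.0702
grip_force: 0.0
```

```bash
python3 - <<'E'
from h import *
go(.6522,.0913,.017,72.3)
E
```

```text
t 17.7 tcp [0.6499 0.0874 0.2056] yang 72.47 turn 0.003 then d [-0.001   0.0044  0.1886]
```

Emit:
send_path --steps '{"tx": [-0.001,0,0,0,0,0,0,0,0,0,0],"ty": [0.0044,0,0,0,0,0,0,0,0,0,0],"tz": [0.03,0.035,0.035,0.035,0.03,0.015,0.006,0,0,0,0],"rz": [0.003,0,0,0,0,0,0,0,0,0,0]}' --aperture 0.07

```text
time: 18.62
position: [0.6543, 0.0905, 0.0215]
tool_rot: [0.155, 0.988, 0.0, 0.002]
ft_force: [-0.6, -0.0, -0.1]
grip_width: 0.07
grip_force: 0.0
```

```bash
python3 - <<'E'
from h import *
go(.6522,.0913,.017,72.3)
E
```

```text
t 18.62 tcp [0.6543 0.0905 0.0215] yang 72.11 turn -0.0033 then d [0.0023 0.0001 0.0045]
```

Emit:
send_path --steps '{"tx": [0.002,0,0],"ty": [0,0,0],"tz": [0.004,0,0],"rz": [0,0,0]}' --aperture 0.07 --clamp_n 45

```text
time: 18.87
position: [0.6508, 0.0911, 0.0158]
tool_rot: [0.156, 0.988, 0.0, -0.0]
ft_force: [1.0, -0.2, -0.1]
grip_width: 0.07
grip_force: 0.0
```

Emit:
send_path --steps '{"tx": [0,0,0,0,0,0,0],"ty": [0,0,0,0,0,0,0],"tz": [0,0,0,0,0,0,0],"rz": [0,0,0,0,0,0,0]}' --aperture 0.02 --clamp_n 45

```text
time: 19.45
position: [0.651, 0.091, 0.0155]
tool_rot: [0.156, 0.988, 0.0, -0.0]
ft_force: [-0.2, -0.4, -0.0]
grip_width: 0.0357
grip_force: 45.0
```

```bash
python3 - <<'E'
from h import *
go(.6522,.0913,.017,72.3)
E
```

```text
t 19.45 tcp [0.651  0.091  0.0155] yang 72.07 turn -0.0039 then d [-0.0011  0.0006 -0.0015]
```

The tips are only 9.5 mm above the underside, so I re-grip 2 mm higher for margin over the stops.

Emit:
send_path --steps '{"tx": [0,0,0,0,0],"ty": [0,0,0,0,0],"tz": [0,0,-0.002,0,0],"rz": [0,0,0,0,0]}' --aperture 0.045

```text
time: 19.87
position: [0.6512, 0.091, 0.0178]
tool_rot: [0.156, 0.988, 0.0, 0.0]
ft_force: [0.6, -0.0, -0.8]
grip_width: 0.0447
grip_force: 0.0
```

Emit:
send_path --steps '{"tx": [0,0,0,0],"ty": [0,0,0,0],"tz": [0,0,0,0],"rz": [0,0,0,0]}' --aperture 0.02 --clamp_n 45

```text
time: 20.2
position: [0.651, 0.091, 0.0175]
tool_rot: [0.156, 0.988, 0.0, -0.0]
ft_force: [-0.8, 0.1, 0.5]
grip_width: 0.0358
grip_force: 45.0
```

Emit:
send_path --steps '{"tx": [0,0,0,0,0,0,0,0,0,0],"ty": [0,0,0,0,0,0,0,0,0,0],"tz": [-0.02,-0.03,-0.04,-0.025,0,0,0,0,0,0],"rz": [0,0,0,0,-0.083,-0.083,-0.083,0,0,0]}'

```text
time: 21.03
position: [0.6504, 0.091, 0.1317]
tool_rot: [0.033, 0.999, -0.0, -0.001]
ft_force: [-0.1, -0.5, -3.5]
grip_width: 0.0357
grip_force: 45.0
```

```bash
python3 - <<'E'
from h import *
# home: wrist-frame plate pose
a=np.radians(-3.45); f=lambda x,y: np.array([.4974,.3146])+np.array([x*np.cos(a)-y*np.sin(a),x*np.sin(a)+y*np.cos(a)])
print(f(-.052,.052),f(-.048,.048)); go(*f(-.048,.048),.12,86.55)
E
```

```text
[0.44862347 0.36963499] [0.45237551 0.36540153]
t 21.03 tcp [0.6504 0.091  0.1317] yang 86.24 turn -0.0054 then d [0.2141 0.262  0.012 ]
```

Emit:
send_path --steps '{"tx": [0.0195,0.0195,0.0195,0.0195,0.0195,0.0195,0.0195,0.0195,0.0195,0.0195,0.0195,0,0,0,0,0],"ty": [0.0238,0.0238,0.0238,0.0238,0.0238,0.0238,0.0238,0.0238,0.0238,0.0238,0.0238,0,0,0,0,0],"tz": [0,0,0,0,0,0,0,0,0,0,0,0,0,0,0,0],"rz": [-0.005,0,0,0,0,0,0,0,0,0,0,0,0,0,0,0]}'

```text
time: 22.37
position: [0.4533, 0.3641, 0.1325]
tool_rot: [0.03, 1.0, -0.0, 0.0]
ft_force: [1.3, -0.5, -4.2]
grip_width: 0.0357
grip_force: 45.0
```

```bash
python3 - <<'E'
from h import *
go(.4515,.3655,.026,86.55)
c=robot.camera("wrist"); np.savez("w8.npz",**c)
cv2.imwrite("pics/w8.png",cv2.resize(c["img"][60:360,170:490,::-1],None,fx=1.8,fy=1.8))
E
```

```text
t 22.37 tcp [0.4533 0.3641 0.1325] yang 86.51 turn -0.0006 then d [0.002  0.0013 0.1065]
```

View pics/w8.png

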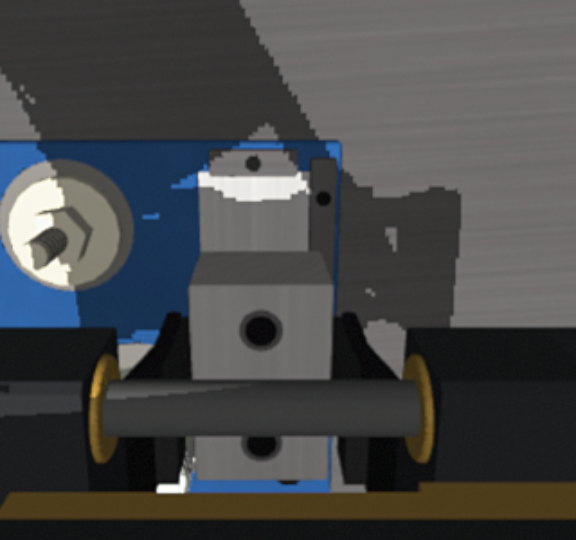

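The block hangs square over the landing (crop pixel (260,330)), clear of the end stop (253,163) and the long stop (323,198). I lower it just off home.

Emit:
send_path --steps '{"tx": [0.0005,0,0,0,0,0,0,0,0],"ty": [0,0,0,0,0,0,0,0,0],"tz": [0.03,0.035,0.025,0.01,0.003,0,0,0,0],"rz": [0,0,0,0,0,0,0,0,0]}'

```text
time: 23.17
position: [0.453, 0.3657, 0.0312]
tool_rot: [0.029, 1.0, 0.001, 0.001]
ft_force: [0.4, 0.3, -3.9]
grip_width: 0.0357
grip_force: 45.0
```

Emit:
send_path --steps '{"tx": [0,0,0,0,0],"ty": [0,0,0,0,0],"tz": [0.0005,0.0005,0,0,0],"rz": [0,0,0,0,0]}'

```text
time: 23.58
position: [0.4518, 0.3651, 0.0286]
tool_rot: [0.029, 1.0, 0.0, 0.0]
ft_force: [0.2, -0.6, -4.2]
grip_width: 0.0358
grip_force: 45.0
```

```bash
python3 - <<'E'
from h import *
go(.4515,.3655,.026,86.55)
E
```

```text
t 23.58 tcp [0.4518 0.3651 0.0286] yang 86.64 turn 0.0015 then d [0.0004 0.0003 0.0026]
```

Emit:
send_path --steps '{"tx": [0,0,0,0,0,0],"ty": [0,0,0,0,0,0],"tz": [0.001,0.001,0.001,0.001,0,0],"rz": [0,0,0,0,0,0]}'

```text
time: 24.08
position: [0.4518, 0.365, 0.0244]
tool_rot: [0.029, 1.0, -0.0, -0.0]
ft_force: [-0.0, -0.3, -4.3]
grip_width: 0.0359
grip_force: 45.0
```

Emit:
send_path --steps '{"tx": [0,0,0,0],"ty": [0,0,0,0],"tz": [0.0005,0.0005,0,0],"rz": [0,0,0,0]}'

```text
time: 24.42
position: [0.4519, 0.3651, 0.0236]
tool_rot: [0.029, 1.0, 0.0, 0.0]
ft_force: [-0.6, -0.4, -3.2]
grip_width: 0.0358
grip_force: 45.0
```

Emit:
send_path --steps '{"tx": [0,0,0],"ty": [0,0,0],"tz": [0.0005,0,0],"rz": [0,0,0]}'

```text
time: 24.67
position: [0.4519, 0.3651, 0.0235]
tool_rot: [0.029, 1.0, 0.0, 0.0]
ft_force: [-1.6, 0.0, 1.5]
grip_width: 0.0355
grip_force: 45.0
```

Emit:
send_path --steps '{"tx": [0.001,0.001,0.001,0,0,0],"ty": [0,0,0,0,0,0],"tz": [0,0,0,0,0,0],"rz": [0,0,0,0,0,0]}'

```text
time: 25.17
position: [0.4501, 0.3659, 0.0235]
tool_rot: [0.029, 1.0, 0.001, 0.001]
ft_force: [3.3, -0.3, 2.2]
grip_width: 0.0355
grip_force: 45.0
```

Emit:
send_path --steps '{"tx": [0.0005,0.0005,0,0,0],"ty": [0,0,0,0,0],"tz": [0,0,0,0,0],"rz": [0,0,0,0,0]}'

```text
time: 25.58
position: [0.4488, 0.3658, 0.0235]
tool_rot: [0.029, 1.0, 0.001, 0.001]
ft_force: [4.1, -0.1, 5.3]
grip_width: 0.0356
grip_force: 45.0
```

Emit:
send_path --steps '{"tx": [0.0005,0.0005,0,0,0],"ty": [0,0,0,0,0],"tz": [0,0,0,0,0],"rz": [0,0,0,0,0]}'

```text
time: 26.0
position: [0.4478, 0.3658, 0.0235]
tool_rot: [0.029, 1.0, 0.0, 0.001]
ft_force: [4.4, 0.8, 5.5]
grip_width: 0.0358
grip_force: 45.0
```

Emit:
send_path --steps '{"tx": [0.0005,0.0005,0,0,0],"ty": [0,0,0,0,0],"tz": [0,0,0,0,0],"rz": [0,0,0,0,0]}'

```text
time: 26.42
position: [0.447, 0.3658, 0.0235]
tool_rot: [0.029, 1.0, 0.0, 0.001]
ft_force: [4.5, -0.1, 4.8]
grip_width: 0.0356
grip_force: 45.0
```

Emit:
send_path --steps '{"tx": [0.0005,0.0005,0,0,0],"ty": [0,0,0,0,0],"tz": [0,0,0,0,0],"rz": [0,0,0,0,0]}'

```text
time: 26.83
position: [0.447, 0.3658, 0.0236]
tool_rot: [0.029, 1.0, 0.001, 0.002]
ft_force: [6.1, -1.0, 4.3]
grip_width: 0.0359
grip_force: 45.0
```

Emit:
send_path --steps '{"tx": [0.0005,0.0005,0,0],"ty": [0,0,0,0],"tz": [0,0,0,0],"rz": [0,0,0,0]}'

```text
time: 27.17
position: [0.4469, 0.3658, 0.0236]
tool_rot: [0.029, 1.0, 0.001, 0.003]
ft_force: [7.3, -2.1, 2.9]
grip_width: 0.0358
grip_force: 45.0
```

Emit:
send_path --steps '{"tx": [0,0,0,0,0,0],"ty": [0.001,0.001,0.001,0,0,0],"tz": [0,0,0,0,0,0],"rz": [0,0,0,0,0,0]}'

```text
time: 27.67
position: [0.4469, 0.3666, 0.0236]
tool_rot: [0.028, 1.0, -0.001, 0.002]
ft_force: [9.8, -8.8, 5.8]
grip_width: 0.0359
grip_force: 45.0
```

Emit:
send_path --steps '{"tx": [0,0,0,0],"ty": [0.001,0,0,0],"tz": [0,0,0,0],"rz": [0,0,0,0]}'

```text
time: 28.0
position: [0.447, 0.3674, 0.0236]
tool_rot: [0.028, 1.0, -0.001, 0.002]
ft_force: [9.7, -10.1, 6.5]
grip_width: 0.0359
grip_force: 45.0
```

Emit:
send_path --steps '{"tx": [0,0,0,0,0,0],"ty": [0.0005,0.0005,0.0005,0,0,0],"tz": [0,0,0,0,0,0],"rz": [0,0,0,0,0,0]}'

```text
time: 28.5
position: [0.4471, 0.3687, 0.0236]
tool_rot: [0.028, 1.0, -0.002, 0.002]
ft_force: [8.8, -9.6, 6.6]
grip_width: 0.0356
grip_force: 45.0
```

Emit:
send_path --steps '{"tx": [0,0,0,0,0],"ty": [0.0005,0.0005,0,0,0],"tz": [0,0,0,0,0],"rz": [0,0,0,0,0]}'

```text
time: 28.92
position: [0.447, 0.3689, 0.0236]
tool_rot: [0.028, 1.0, -0.002, 0.002]
ft_force: [10.2, -11.8, 7.5]
grip_width: 0.0356
grip_force: 45.0
```

Emit:
send_path --steps '{"tx": [0,0,0,0,0],"ty": [0.0005,0.0005,0,0,0],"tz": [0,0,0,0,0],"rz": [0,0,0,0,0]}'

```text
time: 29.33
position: [0.447, 0.3689, 0.0236]
tool_rot: [0.028, 1.0, -0.003, 0.002]
ft_force: [10.1, -15.4, 7.3]
grip_width: 0.0358
grip_force: 45.0
```

Both axes have stalled against the stops (10 N in x, 15 N in y). I release gently, go up and look.

Emit:
send_path --steps '{"tx": [0,0,0],"ty": [0,0,0],"tz": [0,0,0],"rz": [0,0,0]}' --aperture 0.05

```text
time: 29.58
position: [0.4418, 0.3719, 0.022]
tool_rot: [0.03, 1.0, -0.001, -0.003]
ft_force: [-0.7, 0.0, -0.9]
grip_width: 0.0469
grip_force: 0.0
```

Emit:
send_path --steps '{"tx": [0,0,0,0,0,0,0,0],"ty": [0,0,0,0,0,0,0,0],"tz": [-0.02,-0.035,-0.04,-0.04,-0.04,0,0,0],"rz": [0,0,0,0,0,0,0,0]}'

```text
time: 30.25
position: [0.4424, 0.3728, 0.197]
tool_rot: [0.029, 1.0, -0.001, -0.002]
ft_force: [-0.1, 0.5, -0.9]
grip_width: 0.0501
grip_force: 0.0
```

```bash
python3 - <<'E'
from h import *
c=robot.camera("wrist"); np.savez("w9.npz",**c)
I=rect(c,.012,.455,.355,.055,.055,3600);J=rect(c,.044,.455,.355,.055,.055,3600); cv2.imwrite("pics/w9.png",np.hstack([I,J]))
go(.4392,-.0915,.2,81.4)
E
```

```text
t 30.3 tcp [0.4422 0.3724 0.1962] yang 86.66 turn 0.0918 then d [-0.0664 -0.4592 -0.0028]
```

View pics/w9.png

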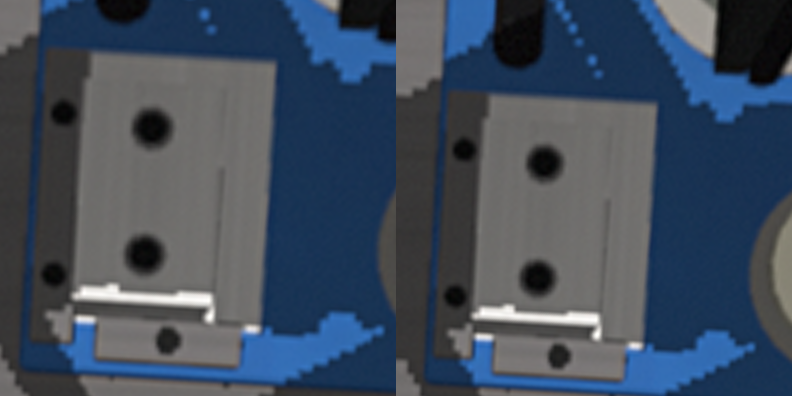

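The block's holes sit at (545,163) and (538,278) in the right pane. Their midpoint is (0.4488, 0.3696), against a predicted home of (0.4486, 0.3696), so it is home on both stops. I have one picture view left and will keep it for the end. Next is the small dark piston, which I'll measure numerically.

Emit:
send_path --steps '{"tx": [-0.0017,-0.0017,-0.0017,-0.0017,-0.0017,-0.0017,-0.0017,-0.0017,-0.0017,-0.0017,-0.0017,-0.0017,-0.0017,-0.0017,0,0,0,0,0],"ty": [-0.0331,-0.0331,-0.0331,-0.0331,-0.0331,-0.0331,-0.0331,-0.0331,-0.0331,-0.0331,-0.0331,-0.0331,-0.0331,-0.0331,0,0,0,0,0],"tz": [0,0,0,0,0,0,0,0,0,0,0,0,0,0,0,0,0,0,0],"rz": [0,0,0,0,0,0,0,0,0,0,0,0,0,0,0,0,0,0,0]}' --aperture 0.085

```text
time: 31.88
position: [0.4402, -0.0894, 0.1975]
tool_rot: [0.028, 1.0, 0.001, -0.001]
ft_force: [0.1, 0.1, -0.1]
grip_width: 0.0848
grip_force: 0.0
```

```bash
cat >> h.py <<'E'
def dark(c,z,xc,yc,h=.05,s=2000,sat=90,val=75):
    """dark grey blob nearest the middle: left/right/top/bottom extents in world at plane z"""
    I=cv2.cvtColor(rect(c,z,xc,yc,h,h,s),cv2.COLOR_BGR2HSV)
    m=((I[...,1]<sat)&(I[...,2]<val)).astype(np.uint8)
    m=cv2.morphologyEx(m,cv2.MORPH_CLOSE,np.ones((9,9)))
    n,l,st,ce=cv2.connectedComponentsWithStats(m)
    for k in range(1,n):
        x,y,w,hh,a=st[k]
        if a>300: print("y %.4f..%.4f (%.4f) mid %.4f | x %.4f..%.4f (%.4f)"%(yc+h-x/s,yc+h-(x+w)/s,w/s,yc+h-(x+w/2)/s,xc+h-(y+hh)/s,xc+h-y/s,hh/s),"area",a)
    return m
E
python3 - <<'E'
from h import *
go(.4392,-.0915,.2)
c=robot.camera("wrist"); np.savez("w10.npz",**c); 
for v in (50,65,80):
    m=dark(c,.050,.4392,-.0915,val=v); print()
I=cv2.cvtColor(rect(c,.05,.4392,-.0915,.05,.05,200),cv2.COLOR_BGR2HSV); print(I[10,::2].tolist())
E
```

```text
t 31.88 tcp [ 0.4402 -0.0894  0.1975] yang 86.74 turn 0 then d [ 0.0009 -0.0022 -0.0025]
y -0.0670..-0.1100 (0.0430) mid -0.0885 | x 0.4107..0.4587 (0.0480) area 6235

y -0.0670..-0.1100 (0.0430) mid -0.0885 | x 0.4107..0.4587 (0.0480) area 6340

y -0.0670..-0.1100 (0.0430) mid -0.0885 | x 0.4102..0.4587 (0.0485) area 6398

[[17, 114, 141], [17, 113, 147], [17, 110, 134], [130, 33, 23], [150, 12, 22], [110, 33, 23], [105, 22, 23], [16, 114, 161], [17, 114, 143], [17, 113, 156]]
```

The blob is stable at 43 mm (expected 44), centred at (0.437, -0.0885).

Emit:
send_path --steps '{"tx": [0.003,0,0,0,0,0,0,0,0,0],"ty": [0.0005,0,0,0,0,0,0,0,0,0],"tz": [0.035,0.035,0.035,0.035,0.025,0.012,0.003,0,0,0],"rz": [0,0,0,0,0,0,0,0,0,0]}' --aperture 0.085 --clamp_n 20

```text
time: 32.77
position: [0.4387, -0.0903, 0.0191]
tool_rot: [0.029, 1.0, -0.0, 0.001]
ft_force: [-0.7, -0.3, -0.0]
grip_width: 0.0853
grip_force: 0.0
```

Emit:
send_path --steps '{"tx": [0,0,0,0,0,0,0,0],"ty": [0,0,0,0,0,0,0,0],"tz": [0,0,0,0,0,0,0,0],"rz": [0,0,0,0,0,0,0,0]}' --aperture 0.03 --clamp_n 20

```text
time: 33.43
position: [0.4378, -0.0903, 0.0181]
tool_rot: [0.029, 1.0, 0.0, -0.0]
ft_force: [0.0, -0.2, 0.8]
grip_width: 0.0433
grip_force: 20.0
```

```bash
python3 - <<'E'
from h import *
a=np.radians(-8.6); print(*[np.array([.5011,-.2883])+R.from_euler("z",a).apply([*p,0])[:2] for p in([.047,-.015],[-.055,-.045])])
go(.437,-.0885,.017,86.6)
E
```

```text
[ 0.54532852 -0.31015951] [ 0.43998931 -0.32456959]
t 33.43 tcp [ 0.4378 -0.0903  0.0181] yang 86.62 turn 0.0004 then d [0.0009 0.0017 0.0011]
```

Emit:
send_path --steps '{"tx": [0,0,0,0,-0.015,-0.015,-0.015,-0.015,-0.015,-0.015,-0.015,-0.015,0,0,0,0,0],"ty": [0,0,0,0,-0.0266,-0.0266,-0.0266,-0.0266,-0.0266,-0.0266,-0.0266,-0.0266,0,0,0,0,0],"tz": [-0.02,-0.035,-0.035,-0.02,0,0,0,0,0,0,0,0,0,0,0,0,0],"rz": [0,0,0,0,0,0,0,0,0,0,0,0,0,0,0,0,0]}'

```text
time: 34.85
position: [0.5444, -0.3082, 0.1278]
tool_rot: [0.029, 1.0, 0.001, -0.001]
ft_force: [0.0, -0.2, -1.3]
grip_width: 0.0437
grip_force: 20.0
```

```bash
python3 - <<'E'
from h import *
c=robot.camera("wrist"); np.savez("w11.npz",**c); rc=plate(c,"red",np.array([.5011,-.2883]),.14); print(rc)
a=np.radians(rc[2]-90); P=[np.array(rc[0])/1000+R.from_euler("z",a).apply([*p,0])[:2] for p in([.047,-.015],[-.055,-.045])]; print(P)
go(*P[0],.026)
E
```

```text
((500.4395446777344, -286.90765380859375), (168.6508026123047, 189.2330780029297), 81.2188720703125)
[array([ 0.54459874, -0.30890687]), array([ 0.4392145 , -0.32298388])]
t 34.9 tcp [ 0.5446 -0.3084  0.128 ] yang 86.69 turn 0 then d [-1.00e-04 -6.00e-04  1.02e-01]
```

Emit:
send_path --steps '{"tx": [-0.0008,0,0,0,0,0,0,0,0],"ty": [-0.0006,0,0,0,0,0,0,0,0],"tz": [0.03,0.03,0.025,0.01,0.005,0,0,0,0],"rz": [0,0,0,0,0,0,0,0,0]}'

```text
time: 35.65
position: [0.5469, -0.3111, 0.0297]
tool_rot: [0.029, 1.0, -0.001, 0.001]
ft_force: [1.2, 0.0, -0.6]
grip_width: 0.0434
grip_force: 20.0
```

Emit:
send_path --steps '{"tx": [0,0,0,0,0],"ty": [0,0,0,0,0],"tz": [0.0005,0.0005,0,0,0],"rz": [0,0,0,0,0]}'

```text
time: 36.07
position: [0.5459, -0.3104, 0.0271]
tool_rot: [0.029, 1.0, -0.0, 0.0]
ft_force: [0.0, -0.3, -1.5]
grip_width: 0.0436
grip_force: 20.0
```

Emit:
send_path --steps '{"tx": [0.0005,0,0,0,0,0],"ty": [0.0015,0,0,0,0,0],"tz": [0.001,0.001,0.0005,0,0,0],"rz": [0,0,0,0,0,0]}'

```text
time: 36.57
position: [0.5455, -0.3089, 0.0245]
tool_rot: [0.029, 1.0, 0.0, -0.0]
ft_force: [0.1, -0.1, -0.7]
grip_width: 0.0432
grip_force: 20.0
```

Emit:
send_path --steps '{"tx": [0,0,0,0],"ty": [0,0,0,0],"tz": [0.0005,0.0005,0,0],"rz": [0,0,0,0]}'

```text
time: 36.9
position: [0.5456, -0.309, 0.0241]
tool_rot: [0.029, 1.0, -0.0, 0.0]
ft_force: [-1.1, 0.7, 4.0]
grip_width: 0.0434
grip_force: 20.0
```

Contact at 4 N. I release, lift and check numerically.

Emit:
send_path --steps '{"tx": [0,0,0,0],"ty": [0,0,0,0],"tz": [0,0,0,0],"rz": [0,0,0,0]}' --aperture 0.065

```text
time: 37.23
position: [0.5455, -0.3088, 0.0233]
tool_rot: [0.029, 1.0, 0.0, -0.0]
ft_force: [0.3, -0.4, -0.3]
grip_width: 0.0607
grip_force: 0.0
```

Emit:
send_path --steps '{"tx": [0,0,0,0,0,0,0],"ty": [0,0,0,0,0,0,0],"tz": [-0.02,-0.035,-0.04,-0.04,-0.04,0,0],"rz": [0,0,0,0,0,0,0]}'

```text
time: 37.82
position: [0.5471, -0.3101, 0.2018]
tool_rot: [0.029, 1.0, -0.002, 0.003]
ft_force: [-0.6, -0.0, -0.0]
grip_width: 0.0654
grip_force: 0.0
```

```bash
python3 - <<'E'
from h import *
c=robot.camera("wrist"); np.savez("w12.npz",**c); print(plate(c,"red",np.array([.5011,-.2883]),.14))
dark(c,.056,.5446,-.3089,h=.045,sat=255,val=45)
go(.569,-.0152,.2)
E
```

```text
((500.37530517578125, -287.02545166015625), (168.95358276367188, 188.8237762451172), 81.32538604736328)
y -0.2864..-0.3299 (0.0435) mid -0.3082 | x 0.5176..0.5671 (0.0495) area 6600
t 37.87 tcp [ 0.5457 -0.3089  0.1993] yang 86.63 turn 0 then d [-0.0061  0.2946 -0.001 ]
```

The small piston is within 1 mm of the pad centre. Next is the small clamp.

Emit:
send_path --steps '{"tx": [-0.0006,-0.0006,-0.0006,-0.0006,-0.0006,-0.0006,-0.0006,-0.0006,-0.0006,-0.0006,0,0,0,0,0,0],"ty": [0.0295,0.0295,0.0295,0.0295,0.0295,0.0295,0.0295,0.0295,0.0295,0.0295,0,0,0,0,0,0],"tz": [0,0,0,0,0,0,0,0,0,0,0,0,0,0,0,0],"rz": [0,0,0,0,0,0,0,0,0,0,0,0,0,0,0,0]}' --aperture 0.05

```text
time: 39.2
position: [0.5688, -0.0159, 0.1983]
tool_rot: [0.03, 1.0, -0.0, -0.0]
ft_force: [0.4, 0.7, -0.8]
grip_width: 0.0498
grip_force: 0.0
```

```bash
python3 - <<'E'
from h import *
c=robot.camera("wrist"); np.savez("w13.npz",**c)
for v in(50,70):dark(c,.014,.569,-.0152,h=.04,val=v)
go(.569,-.0152,.029)
E
```

```text
y 0.0028..-0.0302 (0.0330) mid -0.0137 | x 0.5495..0.5835 (0.0340) area 3508
y 0.0028..-0.0302 (0.0330) mid -0.0137 | x 0.5490..0.5835 (0.0345) area 3516
t 39.25 tcp [ 0.5688 -0.0157  0.1984] yang 86.54 turn 0 then d [-0.0002  0.0006  0.1694]
```

Emit:
send_path --steps '{"tx": [0.0026,0,0,0,0,0,0,0,0,0,0],"ty": [0.0018,0,0,0,0,0,0,0,0,0,0],"tz": [0.035,0.035,0.035,0.035,0.02,0.007,0.002,0,0,0,0],"rz": [0,0,0,0,0,0,0,0,0,0,0]}' --aperture 0.05 --clamp_n 30

```text
time: 40.17
position: [0.5675, -0.013, 0.0311]
tool_rot: [0.029, 1.0, -0.0, 0.002]
ft_force: [-0.2, 0.8, -0.0]
grip_width: 0.0501
grip_force: 0.0
```

Emit:
send_path --steps '{"tx": [0,0,0,0,0,0,0,0,0],"ty": [0,0,0,0,0,0,0,0,0],"tz": [0,0,0,0,0,0,0,0,0],"rz": [0,0,0,0,0,0,0,0,0]}' --aperture 0.003 --clamp_n 30

```text
time: 40.92
position: [0.5664, -0.0129, 0.0295]
tool_rot: [0.029, 1.0, -0.0, -0.0]
ft_force: [-0.5, -0.8, -0.1]
grip_width: 0.0088
grip_force: 30.0
```

```bash
python3 - <<'E'
from h import *
go(.439,-.323,.12)
E
```

```text
t 40.92 tcp [ 0.5664 -0.0129  0.0295] yang 86.63 turn 0 then d [ 0.1089 -0.3171 -0.0905]
```

Emit:
send_path --steps '{"tx": [0,0,0,0.0099,0.0099,0.0099,0.0099,0.0099,0.0099,0.0099,0.0099,0.0099,0.0099,0.0099,0,0,0,0,0],"ty": [0,0,0,-0.0288,-0.0288,-0.0288,-0.0288,-0.0288,-0.0288,-0.0288,-0.0288,-0.0288,-0.0288,-0.0288,0,0,0,0,0],"tz": [-0.02,-0.035,-0.035,0,0,0,0,0,0,0,0,0,0,0,0,0,0,0,0],"rz": [0,0,0,0,0,0,0,0,0,0,0,0,0,0,0,0,0,0,0]}'

```text
time: 42.5
position: [0.4392, -0.3212, 0.1194]
tool_rot: [0.029, 1.0, 0.0, -0.0]
ft_force: [-0.3, 0.9, -0.7]
grip_width: 0.009
grip_force: 30.0
```

```bash
python3 - <<'E'
from h import *
go(.4393,-.3232,.0355)
E
```

```text
t 42.5 tcp [ 0.4392 -0.3212  0.1194] yang 86.73 turn 0 then d [-0.0002 -0.0021  0.0839]
```

Emit:
send_path --steps '{"tx": [0,0,0,0,0,0,0,0],"ty": [-0.0012,0,0,0,0,0,0,0],"tz": [0.03,0.03,0.015,0.004,0,0,0,0],"rz": [0,0,0,0,0,0,0,0]}'

```text
time: 43.17
position: [0.4398, -0.3244, 0.0418]
tool_rot: [0.029, 1.0, -0.001, 0.001]
ft_force: [-0.3, -0.6, -1.0]
grip_width: 0.0087
grip_force: 30.0
```

Emit:
send_path --steps '{"tx": [0,0,0,0,0],"ty": [0,0,0,0,0],"tz": [0.001,0.001,0,0,0],"rz": [0,0,0,0,0]}'

```text
time: 43.58
position: [0.4389, -0.3239, 0.0386]
tool_rot: [0.029, 1.0, -0.0, 0.0]
ft_force: [-0.5, -1.3, -1.3]
grip_width: 0.0092
grip_force: 30.0
```

Emit:
send_path --steps '{"tx": [-0.0005,0,0,0,0],"ty": [0.0007,0,0,0,0],"tz": [0.001,0.001,0.0005,0,0],"rz": [0,0,0,0,0]}'

```text
time: 44.0
position: [0.4395, -0.3231, 0.0359]
tool_rot: [0.029, 1.0, 0.0, -0.0]
ft_force: [-0.0, -0.1, -0.8]
grip_width: 0.0094
grip_force: 30.0
```

Emit:
send_path --steps '{"tx": [0,0,0,0],"ty": [0,0,0,0],"tz": [0.0005,0.0005,0,0],"rz": [0,0,0,0]}'

```text
time: 44.33
position: [0.4396, -0.3233, 0.0355]
tool_rot: [0.029, 1.0, -0.0, 0.0]
ft_force: [0.1, 1.1, 4.1]
grip_width: 0.0091
grip_force: 30.0
```

Contact. I release, lift clear and take the final check picture.

Emit:
send_path --steps '{"tx": [0,0,0,0,0,0,0,0,0,0,0,0],"ty": [0,0,0,0,0,0,0,0,0,0,0,0],"tz": [0,0,0,0,-0.02,-0.03,-0.04,-0.04,-0.04,0,0,0],"rz": [0,0,0,0,0,0,0,0,0,0,0,0]}' --aperture 0.05

```text
time: 45.33
position: [0.4391, -0.3227, 0.2048]
tool_rot: [0.029, 1.0, 0.0, -0.0]
ft_force: [-0.6, -0.7, 0.6]
grip_width: 0.0498
grip_force: 0.0
```

```bash
python3 - <<'E'
from h import *
c=robot.camera("wrist"); print(plate(c,"red",np.array([.5011,-.2883]),.14))
dark(c,.020,.4393,-.3232,h=.032,sat=255,val=45)
A=rect(c,.020,.45,-.32,.04,.04,5000)[:, :380]
E
```

```text
((499.62188720703125, -286.69232177734375), (169.69004821777344, 189.77590942382812), 81.45819091796875)
y -0.3052..-0.3402 (0.0350) mid -0.3227 | x 0.4218..0.4578 (0.0360) area 3952
```

Emit:
send_path --steps '{"tx": [-0.03,-0.03,-0.03,-0.03,-0.03,-0.03,-0.03,0,0,0],"ty": [0.025,0.025,0.025,0.025,0.025,0.025,0.025,0,0,0],"tz": [0,0,0,0,0,0,0,0,0,0],"rz": [0,0,0,0,0,0,0,0,0,0]}'

```text
time: 46.22
position: [0.6579, -0.1604, 0.2025]
tool_rot: [0.029, 1.0, 0.001, -0.002]
ft_force: [-0.4, 0.4, -0.2]
grip_width: 0.05
grip_force: 0.0
```

```bash
python3 - <<'E'
from h import *
c=robot.camera("wrist"); t=robot.camera("top"); s=robot.camera("side")
A=rect(t,.012,.49,.31,.12,.12,1650);B=rect(c,.012,.49,-.29,.12,.12,1650)
S=cv2.resize(s["img"][70:400,:,::-1][:200,150:],(792,200)) if False else s["img"][80:400,190:480,::-1]
S=cv2.resize(S,None,fx=.6,fy=.6); C=np.zeros((600,792,3),np.uint8)
C[:396,:396]=A;C[:396,396:]=B;C[400:400+S.shape[0],:S.shape[1]]=S
T=t["img"][80:260,140:490,::-1]; C[400:580,300:650]=T
cv2.imwrite("pics/fin.png",C)
E
```

```text
(no output)
```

View pics/fin.png

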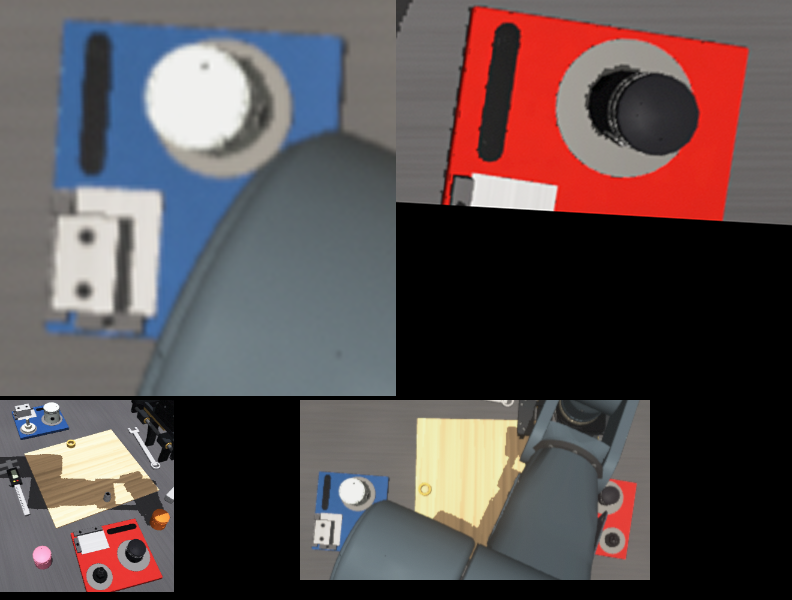

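The final picture shows both kits standing on their pads, with the pistons at blue (200,95) and red (655,112). The block (85,262) is against both stops, and the bearing lies untouched. The small clamp measures (0.440, -0.3227), within 1 mm of the pad centre.

```bash
python3 -c "
from rig import robot
print(robot.hand_in())"
```

```text
the job is handed in; nothing more can be done
None
```

I made up both kits in the order asked and handed the job in at about 46 s: the pistons and clamps measured within about 1.5 mm of their pad centres, the block is home on both stops, and the bearing was not touched.

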